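Run the cutting board out over the peelings tray

ROBOT

A 7-joint arm with a two-finger parallel gripper is mounted at the origin on a cart in front of the work surface, level with it; the furniture and walls round the work are solid. World frame = base frame: x ahead of the robot, y to its left, z up, the work surface at z = 0. Lengths are in m, angles in rad, forces in N, time in s.
With the tool pointing down it reaches from about 0.425 to 0.925 m from the base axis. Payload 6.8 kg.
Tool frame: the origin (TCP) lies midway between the tips of the shut fingers; the grasp point (between the pads) lies 19 mm behind it; z points along the fingers, y is the line along which they close (so a half turn about z gives the same grasp; the last joint's range is limited). The gripper opens to 85 mm and grips with 20 to 120 N. Pads are 22 mm wide; open, the fingers measure 114 mm over their backs; the gripper's body (76 mm by 85 mm) begins 54 mm behind the grasp point. The pads swing forward as they close: fully open they stand 13 mm farther back than shut.
Start: joints at [1.114, 0.477, 0.022, 1.555, -0.011, 1.109, -0.083], TCP at [0.231, -0.634, 0.207] pointing down, gripper open.
Joint ranges: [-2.96, 2.96], [-0.34, 2.1], [-1.41, 1.46], [0.24, 2.44], [-1.37, 4.51], [0.17, 1.92], [-2.96, 2.96]. Speed limits (rad/s): [2.39, 2.39, 3.14, 3.14, 3.14, 3.14, 3.14].

INTERFACE

Orientations are given as a unit quaternion [w, x, y, z].
In Python, from station import readout, imaging, hand_in gives the robot as it stands.
- The arm moves only by the tool drive_tool, never from a script. Its argument "series" is a list of rows, each a list of 5 numbers: the shift along the tool's x, y, z in cm, then the turn about the tool's z in degrees, then the closure, from -1 (fully open) to 1 (shut). A call has 1 to 8 rows; each row shifts and turns the commanded pose from where the row before left it, along the tool's axes as they then stand; what a row does not reach is not made up. A row lasts 1/10 s, in which the tool goes at most 50 mm and 8.59 degrees, less where a joint would pass 70% of its speed; a pose out of reach is approached as far as the arm can. A call with a gripper value outside its range is refused whole. The fingers move at their own pace and stop on an object; "squeeze" is the grip in N (left out, the last holds). Time passes only in rows, so rows that do not move let the fingers close. It gives the time, the measured TCP pose, the force, the opening and the grip force at its end, in the units of the state.
- readout.get_obs(): the state, without advancing time (a new reading comes with each control period).
- imaging.read_camera(name): name is "scene" or "top"; returns the picture (384x512x3 uint8, red, green, blue); there is no depth.
- imaging.camera_model(name): a dict with "vfov" (degrees; the focal length in pixels is half the picture's height over the tangent of half this angle, whatever the lens; pixels are square), "cx", "cy" (the principal point, pixels), "distortion" ([k1, k2, p1, p2, k3] as OpenCV has them; the pictures are not rectified), "xyz" and "orientation" of the camera in the world. Camera axes: x right, y down, z forward; pixel columns grow to the right and rows downward; lengths in m; the calibration is good to about 2 mm. A picture is of the moment at which its call begins. camera_model takes no time and is no camera call.
- hand_in(): hands the job in; it is judged then, once.
Trained networks look in the newest picture that a camera, given by its name, has taken for a name from the list of things; names that differ only in an ending like _2 or _b are one class to them, and where a whole thing is asked for, a point or a joint stands for the part that bears it (a point fixed in the world has none). Each returns a list of dicts, best first, with "conf" (0 to 1); they miss things now and then, are a little off and sometimes report something else, mostly with a low value. They report only what shows in the picture. A call takes as long as a camera call. They do not tell look-alikes from the thing itself.
- imaging.cut_out(thing, camera): "mask" (384x512 bool, what is visible of it) and "centre" ([column, row] in pixels, amid what is visible of it).
The state is a dict: "t": time; "q": joint angles; "joint_vel": joint speeds; "joint_torque": joint torques, N m; "eef_pos": TCP position; "tool_rot": TCP orientation; "contact_force": force on the tool from outside, world axes, zero at the start; "torque": the same for the moment, N m; "gripper_width": opening from 0.0 (shut) to 1.0 (fully open); "grasp_force": force on a finger pad.
Only numpy, scipy, OpenCV 4.12 (cv2) and the standard library are available. Lean on these libraries where they do the work, as an engineer would, in place of code of your own. Each camera call takes 0.05 s, during which the arm holds its last target. There are 200 camera calls.

TASK

Set up the peeling place: push the empty shallow steel tray square and snug against the end of the board stand that it faces, in line with the stand, and push the green cutting board along the stand until its leading edge hangs over the middle of the tray's mouth, so that peelings scraped off the board will drop in. Push them along without lifting either; the white ramekin rides along standing on the board, and everything else on the table stays where it is.

Things in the scene. Friction and masses are not known exactly. Their poses are not given: they have to be found in the camera images.
- stand: stainless board stand, fixed to the table, 174 mm (its x) by 280 mm (its y) and 64 mm high to the deck; origin on the table under its centre, z up. The deck runs along its y; its +y end (robot's left) faces the tray: a flat steel apron at y = +140 mm, from 34 to 64 mm high. Both ends are open level with the deck; along its two sides run flanges (x = +-84 to 87 mm) that rise 8 to 10 mm over the deck and guide the board
- board: green plastic cutting board, 160 mm (its x) by 220 mm (its y) by 12 mm thick, 0.3 to 0.6 kg, lying loose on the stand's deck with 4 mm play to each flange, its y along the stand's y; origin at the centre of its underside. Its rear edge is at its y = -110 mm; 13 mm in from that edge it has a hand slot, 70 mm (x) by 22 mm
- board_edge (a point): middle of the board's leading edge (its y = +110 mm), on the upper face, 76 mm above the table
- tray: small empty pressed-steel tray, 176 mm (its x) by 130 mm (its y) at the rim, 48 mm high, about 0.35 kg, loose on the table off the stand's +y end, a long side facing it; origin at the centre of its underside; its y points away from the stand. The sheet is 3 mm; the rim is its widest part and meets the apron, the walls slope in 8 mm below it. When snug its origin is 205 mm along +y from the stand's
- ramekin: small white ramekin, 69 mm across and 34 mm high, standing on the board; origin at the centre of its underside
- red_bottle: red squeeze bottle, 60 mm across, 198 mm high, standing behind the stand; origin at the centre of its underside
- tin: plain steel tin, 75 mm across, 58 mm high, standing behind the stand; origin at the centre of its underside
- jar: spice jar with a black cap, 44 mm across, 99 mm high, standing behind the stand; origin at the centre of its underside
- potato: potato, 50 x 89 x 44 mm, lying to the robot's right of the stand; origin at its underside
There are look-alikes about, which are no part of the job. What is shaped like the ramekin but yellow is not meant.

How it is judged:
By the outcome, as a careful person would: the job done as asked, in the order asked, and still so for the second after the job is handed in, with the robot touching nothing.
It also fails if it takes over 51 s, if anything falls off the work surface, if the arm or the gripper's body presses on something with over 40 N, if the wrist force passes 120 N, or if a joint passes its speed limit or range.

## Working session

There is one attempt and no reset: what is moved stays moved. The work goes in short steps, Python scripts to look and compute and a tool call to move; the robot and the scene stay as the last step left them, time stands still between calls to the robot, and variables do not carry over. Pictures are saved under pics/ and viewed, at most 10 in all, crops included, and the job is handed in when it is done.

Besides the shell and the picture viewer there is one more tool, called after ">>>" as name(argument=value, ...) on one line, values as JSON. drive_tool: Moves the arm, as the interface text tells. Its arguments: {"type":"object","properties":{"series":{"type":"array"},"squeeze":{"type":"number"}},"required":["series"]}

```bash
mkdir -p pics; ls; cat > h.py <<'E'
import numpy as np, cv2
from station import readout, imaging, hand_in
from scipy.spatial.transform import Rotation as R
def cam(n):
    m=imaging.camera_model(n); f=192/np.tan(np.radians(m['vfov'])/2)
    K=np.array([[f,0,m['cx']],[0,f,m['cy']],[0,0,1.]])
    w,x,y,z=m['orientation']
    return K,np.array(m['distortion'],float),R.from_quat([x,y,z,w]).as_matrix(),np.array(m['xyz'])
def pix2plane(n,uv,z):
    K,d,Rm,t=cam(n)
    p=cv2.undistortPoints(np.array(uv,float).reshape(-1,1,2),K,d).reshape(-1,2)
    r=np.c_[p,np.ones(len(p))]@Rm.T
    return t+r*((z-t[2])/r[:,2])[:,None]
def proj(n,P):
    K,d,Rm,t=cam(n)
    rv=cv2.Rodrigues(Rm.T)[0]
    return cv2.projectPoints(np.array(P,float).reshape(-1,3),rv,-Rm.T@t,K,d)[0].reshape(-1,2)
def save(n,name):
    im=imaging.read_camera(n); cv2.imwrite('pics/'+name+'.png',im[:,:,::-1]); return im
E
python3 - <<'E'
from h import *
o=readout.get_obs(); print({k:np.round(v,3) for k,v in o.items()})
a=save('top','top0');b=save('scene','scene0')
for n in('top','scene'):
    K,d,Rm,t=cam(n);print(n,t,Rm[:,2],K[0,0],d)
    for th in ['stand','board','tray','ramekin','red_bottle','tin','jar','potato']:
        for r in imaging.cut_out(th,n):
            m=r['mask']
            c=np.array(r['centre']); ys,xs=np.nonzero(m)
            print(n,th,round(r['conf'],2),np.round(c),m.sum(),(xs.min(),xs.max(),ys.min(),ys.max()) if len(xs) else 0,np.round(pix2plane(n,c,0.03)[0],3))
E
```

```text
pics
{'t': np.float64(0.0), 'q': array([ 1.114,  0.478,  0.022,  1.556, -0.011,  1.109, -0.083]), 'joint_vel': array([-0.   ,  0.001,  0.   , -0.001, -0.   ,  0.   ,  0.002]), 'joint_torque': array([ 1.0000e-03, -5.9645e+01,  1.6090e+00, -2.8119e+01,  1.3000e-02,
        9.0000e-03,  0.0000e+00]), 'eef_pos': array([ 0.23 , -0.634,  0.206]), 'tool_rot': array([-0.001,  0.985,  0.173, -0.   ]), 'contact_force': array([ 0.559, -0.361,  0.117]), 'torque': array([-0.018, -0.045, -0.002]), 'grasp_force': np.float64(0.0), 'gripper_width': np.float64(1.0)}
top [ 0.48458818 -0.08325065  1.42886127] [ 0.09327674  0.00178884 -0.99563861] 427.8169887848361 [0.02338032 0.         0.         0.         0.        ]
top stand 0.66 [234. 224.] 1185 (np.int64(217), np.int64(309), np.int64(192), np.int64(257)) [ 0.518 -0.011  0.03 ]
top board 0.65 [271. 217.] 3059 (np.int64(231), np.int64(304), np.int64(196), np.int64(254)) [ 0.54  -0.131  0.03 ]
top board 0.43 [223. 142.] 472 (np.int64(212), np.int64(235), np.int64(130), np.int64(154)) [0.79  0.026 0.03 ]
top tray 0.68 [184. 218.] 2110 (np.int64(161),
[... 1620 characters left out ...]
ramekin 0.66 [303. 192.] 462 (np.int64(290), np.int64(315), np.int64(180), np.int64(201)) [ 0.528 -0.197  0.03 ]
scene red_bottle 0.69 [221. 161.] 1084 (np.int64(212), np.int64(237), np.int64(125), np.int64(188)) [ 0.826 -0.249  0.03 ]
scene red_bottle 0.38 [243. 269.] 3902 (np.int64(199), np.int64(287), np.int64(236), np.int64(302)) [0.536 0.157 0.03 ]
scene tin 0.78 [180. 211.] 859 (np.int64(168), np.int64(196), np.int64(193), np.int64(227)) [0.789 0.033 0.03 ]
scene jar 0.96 [206. 185.] 550 (np.int64(196), np.int64(214), np.int64(167), np.int64(203)) [ 0.796 -0.111  0.03 ]
scene potato 0.58 [345. 166.] 257 (np.int64(339), np.int64(356), np.int64(156), np.int64(174)) [ 0.465 -0.392  0.03 ]
```

```bash
python3 -c "
import cv2
print(cv2.imread('pics/top0.png').shape)"
```

```text
(384, 512, 3)
```

```bash
python3 - <<'E'
import cv2
a=cv2.imread('pics/top0.png')[170:290,140:390]; cv2.imwrite('pics/top0c.png',cv2.resize(a,None,fx=3.2,fy=3.2,interpolation=2))
b=cv2.imread('pics/scene0.png')[140:320,160:400]; cv2.imwrite('pics/scene0c.png',cv2.resize(b,None,fx=3.2,fy=3.2,interpolation=2))
E
```

```text
(no output)
```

View pics/top0c.png

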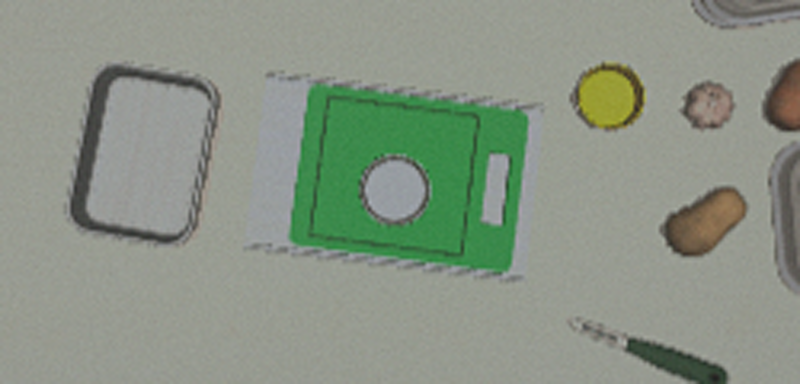

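View pics/scene0c.png

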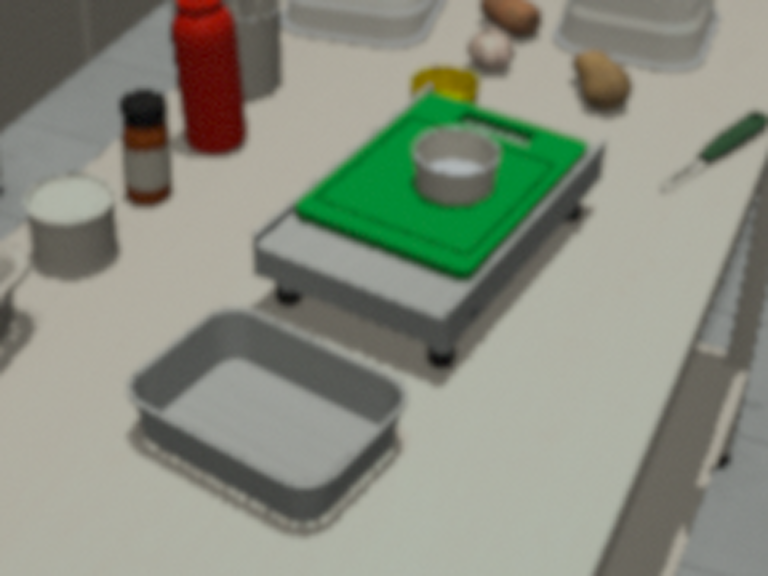

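The pictures show the tray left of the stand (top ~(184,218)), slightly turned, and the board with the white ramekin at top ~(266,228); the hand slot is at ~(294,229) on the robot's right. I'll fit outlines in both views.

```bash
cat >> h.py <<'E'
from scipy.optimize import least_squares
def box(hx,hy,z0,z1,s=0,r=0.0):
    # convex solid; s: inset at z0; r: corner radius
    P=[]
    for z,i in((z0,s),(z1,0)):
        for sx,sy,a0 in((1,1,0),(-1,1,90),(-1,-1,180),(1,-1,270)):
            for a in np.radians(a0+np.linspace(0,90,5)):
                P.append([sx*(hx-i-r)+r*np.cos(a),sy*(hy-i-r)+r*np.sin(a),z])
    return np.array(P)
def place(P,p):
    c,s=np.cos(p[2]),np.sin(p[2]); return P@np.array([[c,s,0],[-s,c,0],[0,0,1]])+[p[0],p[1],0]
def hullpts(m):
    cs=cv2.findContours(m.astype(np.uint8),cv2.RETR_EXTERNAL,cv2.CHAIN_APPROX_NONE)[0]
    c=max(cs,key=cv2.contourArea); h=cv2.convexHull(c).reshape(-1,2).astype(float)
    q=[]; 
    for a,b in zip(h,np.roll(h,-1,0)):
        n=max(1,int(np.hypot(*(b-a)))); q+= [a+(b-a)*k/n for k in range(n)]
    return np.array(q)
def fit(P,obs,p0,off=0.4):
    def res(p):
        r=[]
        for n,q in obs.items():
            h=cv2.convexHull(proj(n,place(P,p)).astype(np.float32))
            r+=[cv2.pointPolygonTest(h,(float(a),float(b)),True)-off for a,b in q]
        return np.array(r)
    s=least_squares(res,p0,x_scale=[.01,.01,.05],diff_step=1e-3,loss='soft_l1')
    return s.x,np.sqrt(np.mean(s.fun**2)) if False else np.sqrt(np.mean(res(s.x)**2))
def big(m):
    n,l,st,_=cv2.connectedComponentsWithStats(m.astype(np.uint8)); return l==1+np.argmax(st[1:,4])
def green(im):
    h=cv2.cvtColor(im,cv2.COLOR_RGB2HSV); return big((h[...,0]>45)&(h[...,0]<80)&(h[...,1]>120)&(h[...,2]>70))
TRAY=box(.088,.065,0,.048,.008,.02);BOARD=box(.08,.11,.064,.076,0,.008);STAND=box(.087,.14,.034,.073)
def look(what=('tray','board','stand'),cams=('top','scene')):
    o={w:{} for w in what}; ims={}
    for n in cams:
        im=imaging.read_camera(n); ims[n]=im; g=green(im)
        if 'board' in what:o['board'][n]=hullpts(g)
        if 'tray' in what:
            m=imaging.cut_out('tray',n)
            if m:o['tray'][n]=hullpts(big(m[0]['mask']))
        if 'stand' in what:
            m=imaging.cut_out('stand',n)
            if m:o['stand'][n]=hullpts(cv2.morphologyEx((m[0]['mask']|g).astype(np.uint8),cv2.MORPH_CLOSE,np.ones((5,5))))
    M=dict(tray=TRAY,board=BOARD,stand=STAND);out={}
    I=dict(tray=[.537,.155,-.1],board=[.53,-.12,-.1],stand=[.53,-.1,-.1])
    for w in what:
        for cs in [list(o[w])]+([[c] for c in o[w]] if len(o[w])>1 else []):
            p,e=fit(M[w],{c:o[w][c] for c in cs},I[w]); out.setdefault(w,p)
            print(w,cs,np.round(p[:2],4),'yaw',round(np.degrees(p[2]),2),'rms px',round(e,2))
    return out,ims
E
python3 - <<'E'
from h import *
out,ims=look()
s=out['stand'];c,si=np.cos(s[2]),np.sin(s[2])
for k,p in out.items():
    d=p[:2]-s[:2]; print(k,'in stand',np.round([c*d[0]+si*d[1],-si*d[0]+c*d[1]],4),np.degrees(p[2]-s[2]))
for n in ims:
  v=ims[n].copy()
  for k,M in dict(tray=TRAY,board=BOARD,stand=STAND).items():
    h=cv2.convexHull(proj(n,place(M,out[k])).astype(np.float32)); cv2.polylines(v,[(h*8).astype(int)],True,(255,0,0),1,shift=3)
  x0,y0=(140,170) if n=='top' else (190,150)
  cv2.imwrite('pics/fit_%s.png'%n,cv2.resize(v[y0:y0+160,x0:x0+200,::-1],None,fx=3.5,fy=3.5))
a=cv2.imread('pics/fit_top.png')[:300];b=cv2.imread('pics/fit_scene.png'); x=np.vstack([a,b])
cv2.imwrite('pics/fit.png',cv2.resize(x,None,fx=.68,fy=.68))
# ramekin height check
r=[pix2plane('top',[266,228],.09)[0],pix2plane('scene',[303,190],.09)[0]];print(np.round(r,3))
# ray triangulation of slot centre? tin, bottle positions on table
E
```

```text
tray ['top', 'scene'] [0.5394 0.1501] yaw -10.26 rms px 0.4
tray ['top'] [0.5395 0.1503] yaw -10.47 rms px 0.39
tray ['scene'] [0.5394 0.15  ] yaw -10.11 rms px 0.4
board ['top', 'scene'] [ 0.5124 -0.1189] yaw -7.84 rms px 0.62
board ['top'] [ 0.5121 -0.1179] yaw -7.92 rms px 0.22
board ['scene'] [ 0.513  -0.1214] yaw -7.51 rms px 0.73
stand ['top', 'scene'] [ 0.5124 -0.1006] yaw -7.5 rms px 1.8
stand ['top'] [ 0.5144 -0.1042] yaw -7.62 rms px 0.38
stand ['scene'] [ 0.5084 -0.0892] yaw -7.02 rms px 1.15
tray in stand [-0.0059  0.2521] -2.7601418023252253
board in stand [ 0.0023 -0.0181] -0.34558194696914646
stand in stand [0. 0.] 0.0
[[ 0.503 -0.113  0.09 ]
 [ 0.502 -0.118  0.09 ]]
```

View pics/fit.png

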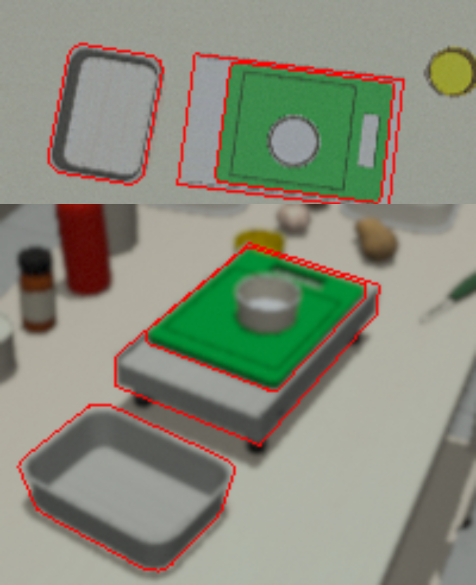

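Fits agree with the sizes (height-consistent in both views): stand ≈ (0.514, −0.1035), yaw −7.65°. The tray in stand axes is at ≈ (−8, 254) mm, turned −2.6°, and the board is at ≈ −16 mm. I'll turn the tool to the stand's axes on the way over.

>>> drive_tool(series=[[4.3,-1.6,0,-7.8,-1],[4.5,-1.0,0,-7.8,-1],[4.6,-0.4,0,-7.8,-1],[4.6,0.2,0,-7.8,-1],[4.4,-0.9,0,-7.8,-1],[4.5,-0.3,0,-7.8,-1],[4.5,0.3,0,-7.8,-1],[4.4,0.9,0,-7.8,-1]])

```text
t: 2.0
eef_pos: [0.4534, -0.3528, 0.2069]
tool_rot: [0.0, 0.751, 0.661, -0.0]
contact_force: [0.8, -0.3, -0.8]
gripper_width: 1.003
grasp_force: 0.0
```

>>> drive_tool(series=[[4.8,0.3,0,0,-1],[4.8,0.3,0,0,-1],[4.8,0.3,0,0,-1],[4.8,0.3,0,0,-1],[4.8,0.3,0,0,-1],[4.8,0.3,0,0,-1],[4.8,0.3,0,0,-1],[4.8,0.3,0,0,-1]])

```text
t: 2.8
eef_pos: [0.5277, 0.0247, 0.207]
tool_rot: [0.0, 0.753, 0.658, 0.0]
contact_force: [1.2, -0.0, -0.4]
gripper_width: 1.0
grasp_force: 0.0
```

>>> drive_tool(series=[[4.2,0.1,0,0,-1],[4.2,0.1,2,0,-1],[4.2,0.1,4,0,-1],[0,0,4,0,-1],[0,0,2,0,-1],[0,0,0,0,-1],[0,0,0,0,-1]])

```text
t: 3.5
eef_pos: [0.5466, 0.1418, 0.0926]
tool_rot: [0.0, 0.753, 0.658, 0.0]
contact_force: [0.3, 0.4, 0.8]
gripper_width: 0.997
grasp_force: 0.0
```

```bash
cat >> h.py <<'E'
S=np.array([.514,-.1035]);YAW=np.radians(-7.65)
def st(p):
    d=np.array(p[:2])-S;c,s=np.cos(YAW),np.sin(YAW);return np.round([1000*(c*d[0]+s*d[1]),1000*(-s*d[0]+c*d[1])],1)
def tool():
    o=readout.get_obs();w,x,y,z=o['tool_rot'];a=R.from_quat([x,y,z,w]).as_matrix()
    print('t',round(float(o['t']),2),'tool stand xy mm',st(o['eef_pos']),'z',round(o['eef_pos'][2]*1000,1),'yaw rel stand',round(np.degrees(np.arctan2(a[1,0],a[0,0])-YAW)-90,2),'F',np.round(o['contact_force'],1),'w',round(float(o['gripper_width']),2))
E
python3 -c "
from h import *
tool(); out,i=look(('tray',)); print(st(out['tray'])); save('top','t1');tool()"
```

```text
t 3.5 tool stand xy mm [ -0.4 247.5] z 92.6 yaw rel stand 0.02 F [0.3 0.4 0.8] w 1.0
tray ['top', 'scene'] [0.5383 0.1507] yaw -11.08 rms px 4.29
tray ['top'] [0.5357 0.1535] yaw -13.43 rms px 7.08
tray ['scene'] [0.5387 0.1502] yaw -10.8 rms px 0.59
[ -9.7 255.2]
t 3.75 tool stand xy mm [2.000e-01 2.475e+02] z 93.6 yaw rel stand -0.0 F [ 0.2 -0.3 -0.5] w 1.0
```

>>> drive_tool(series=[[0.7,0,4.5,0,-1],[0,0,3.0,0,-1],[0,0,1.2,0,-1],[0,0.5,0,0,-1],[0,0.5,0,0,-1],[0,0.2,0,0,-1],[0,0.2,0,0,-1],[0,0,0,0,-1]])

```text
t: 4.55
eef_pos: [0.562, 0.1468, 0.0061]
tool_rot: [0.0, 0.753, 0.658, 0.001]
contact_force: [0.5, -0.4, -0.3]
gripper_width: 1.003
grasp_force: 0.0
```

```bash
python3 -c "
from h import *
tool(); out,i=look(('tray',),('scene',)); print(st(out['tray']));im=save('scene','s1');cv2.imwrite('pics/s1c.png',cv2.resize(im[200:320,180:340,::-1],None,fx=4,fy=4))"
```

```text
t 4.55 tool stand xy mm [ 14.2 254.5] z 6.1 yaw rel stand 0.0 F [ 0.5 -0.4 -0.3] w 1.0
tray ['scene'] [0.538  0.1521] yaw -9.5 rms px 1.29
[-10.2 256.5]
```

View pics/s1c.png

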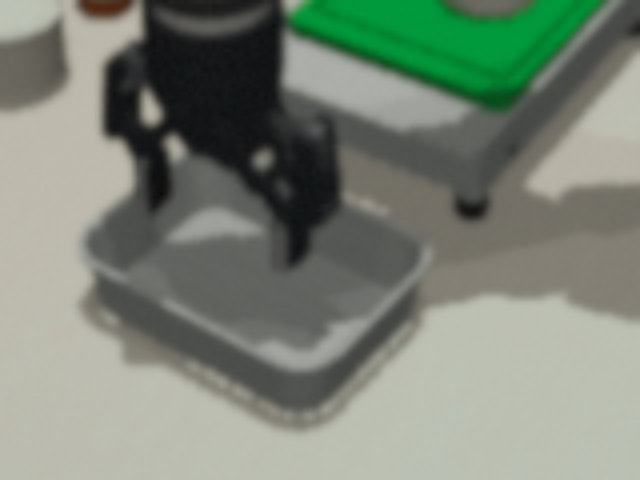

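The gripper stands inside the tray with its +x finger next to the +x wall, at crop (155,200). I'll push sideways slowly.

>>> drive_tool(series=[[0,0.2,0,0,-1],[0,0.2,0,0,-1],[0,0.2,0,0,-1],[0,0.2,0,0,-1],[0,0,0,0,-1]])

```text
t: 5.2
eef_pos: [0.5693, 0.1457, 0.0051]
tool_rot: [0.0, 0.753, 0.658, 0.0]
contact_force: [0.2, -0.1, 0.9]
gripper_width: 0.995
grasp_force: 0.0
```

```bash
python3 -c "
from h import *
tool(); out,i=look(('tray',),('scene','top')); print(st(out['tray']))"
```

```text
t 5.2 tool stand xy mm [ 21.6 254.4] z 5.1 yaw rel stand 0.02 F [ 0.2 -0.1  0.9] w 0.99
tray ['scene', 'top'] [0.5381 0.1516] yaw -10.18 rms px 3.0
tray ['scene'] [0.5384 0.1511] yaw -10.21 rms px 1.58
tray ['top'] [0.5384 0.1566] yaw -15.44 rms px 5.07
[-10.1 256. ]
```

>>> drive_tool(series=[[0,0.2,0,0,-1],[0,0.2,0,0,-1],[0,0,0,0,-1]])

```text
t: 5.7
eef_pos: [0.573, 0.1453, 0.0051]
tool_rot: [-0.0, 0.753, 0.659, -0.0]
contact_force: [-0.7, 0.8, -0.8]
gripper_width: 0.996
grasp_force: 0.2
```

```bash
cat >> h.py <<'E'
def shift(ref,new,x0,x1,y0,y1,up=8):
    a=cv2.resize(cv2.cvtColor(ref[y0:y1,x0:x1],6),None,fx=up,fy=up,interpolation=2);g=cv2.resize(cv2.cvtColor(new[y0-8:y1+8,x0-8:x1+8],6),None,fx=up,fy=up,interpolation=2)
    r=cv2.matchTemplate(g,a,cv2.TM_CCOEFF_NORMED);_,v,_,l=cv2.minMaxLoc(r);return np.array(l)/up-8,round(v,3)
E
python3 -c "
from h import *
tool(); a=cv2.imread('pics/s1.png');im=save('scene','s2')[:,:,::-1].copy()
print(shift(a,im,240,292,262,308))
print(proj('scene',[[.54,.15,.03],[.55,.149,.03]]))"
```

```text
t 5.7 tool stand xy mm [ 25.3 254.4] z 5.1 yaw rel stand 0.03 F [-0.7  0.8 -0.8] w 1.0
(array([-0.375, -0.375]), 0.957)
[[242.46239169 266.32778167]
 [238.75518696 264.75514948]]
```

>>> drive_tool(series=[[0,0.2,0,0,-1],[0,0.2,0,0,-1],[0,0.2,0,0,-1],[0,0,0,0,-1]])

```text
t: 6.15
eef_pos: [0.5792, 0.1444, 0.0051]
tool_rot: [0.0, 0.753, 0.658, 0.0]
contact_force: [-2.0, -0.6, -0.0]
gripper_width: 0.998
grasp_force: 0.5
```

```bash
python3 -c "
from h import *
tool(); a=cv2.imread('pics/s1.png');im=save('scene','s3')[:,:,::-1].copy()
print(shift(a,im,240,292,262,308))"
```

```text
t 6.15 tool stand xy mm [ 31.6 254.4] z 5.1 yaw rel stand 0.02 F [-2.  -0.6 -0. ] w 1.0
(array([-2.375, -1.75 ]), 0.962)
```

>>> drive_tool(series=[[0,0.2,0,0,-1],[0,0.1,0,0,-1],[0,0,0,0,-1],[0,-0.6,0,0,-1],[0,-0.5,-3,0,-1],[2,-1,-5,0,-1],[4,-1,-5,0,-1],[3.5,0,0,0,-1]])

```text
t: 7.0
eef_pos: [0.5682, 0.2331, 0.1255]
tool_rot: [0.002, 0.753, 0.658, 0.005]
contact_force: [0.4, 0.3, -0.6]
gripper_width: 1.004
grasp_force: 0.0
```

```bash
python3 -c "
from h import *
tool(); out,i=look(('tray',),('scene','top')); print(st(out['tray']));save('scene','s4')"
```

```text
t 7.0 tool stand xy mm [  8.9 340.8] z 125.5 yaw rel stand -0.06 F [ 0.4  0.3 -0.6] w 1.0
tray ['scene', 'top'] [0.5486 0.1483] yaw -9.49 rms px 0.86
tray ['scene'] [0.5485 0.1481] yaw -9.06 rms px 0.97
tray ['top'] [0.5489 0.1486] yaw -9.92 rms px 0.66
[  0.8 254.2]
```

>>> drive_tool(series=[[1,-0.8,0,0,-1],[0,0,4,0,-1],[0,0,4,0,-1],[0,0,3,0,-1],[-0.5,0,0.5,0,-1],[0,0,0,0,-1]])

```text
t: 7.85
eef_pos: [0.5572, 0.2356, 0.0035]
tool_rot: [-0.0, 0.753, 0.658, -0.001]
contact_force: [0.6, -0.5, -0.5]
gripper_width: 1.002
grasp_force: 0.0
```

```bash
python3 -c "
from h import *
tool()"
```

```text
t 7.85 tool stand xy mm [ -2.3 341.8] z 3.5 yaw rel stand -0.03 F [ 0.6 -0.5 -0.5] w 1.0
```

>>> drive_tool(series=[[-0.6,0.2,0,0,-1],[-0.7,0,0,0,-1],[-0.7,0,0,0,-1],[-0.7,0,0,0,-1],[-0.7,0,0,0,-1],[-0.7,0,0,0,-1],[-0.7,0,0,0,-1],[0,0,0,0,-1]])

```text
t: 8.65
eef_pos: [0.5535, 0.1872, 0.0041]
tool_rot: [0.0, 0.753, 0.658, -0.001]
contact_force: [0.6, 0.4, -0.5]
gripper_width: 0.999
grasp_force: 0.0
```

```bash
python3 -c "
from h import *
tool(); out,i=look(('tray',),('top',)); print(st(out['tray']));im=save('scene','s5');cv2.imwrite('pics/s5c.png',np.hstack([cv2.resize(im[180:320,180:340,::-1],None,fx=2.4,fy=2.4),cv2.resize(i['top'][170:310,140:300,::-1],None,fx=2.4,fy=2.4)]))"
```

```text
t 8.65 tool stand xy mm [  0.5 293.4] z 4.1 yaw rel stand -0.06 F [ 0.6  0.4 -0.5] w 1.0
tray ['top'] [0.548  0.1087] yaw -6.77 rms px 3.17
[  5.4 214.8]
```

View pics/s5c.png

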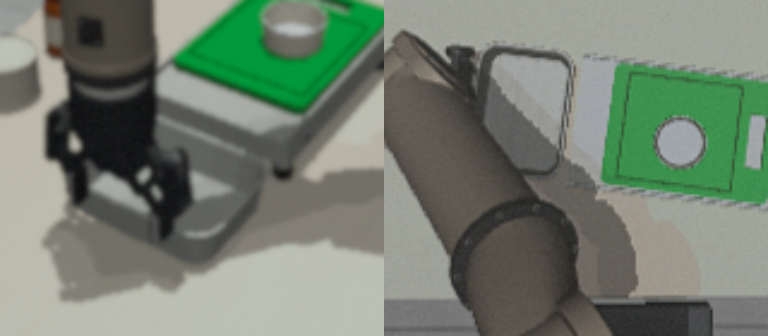

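The tray is square and about 12 mm short of the stand, with both fingers on its far wall (scene crop (80,190) and (170,220)). I'll push on slowly.

>>> drive_tool(series=[[-0.4,0,0,0,-1],[-0.3,0,0,0,-1],[-0.2,0,0,0,-1],[0,0,0,0,-1]])

```text
t: 9.2
eef_pos: [0.5524, 0.1799, 0.0042]
tool_rot: [0.0, 0.753, 0.658, -0.0]
contact_force: [0.0, -0.1, 0.2]
gripper_width: 1.002
grasp_force: 0.0
```

```bash
python3 -c "
from h import *
tool(); im=save('top','t6');cv2.imwrite('pics/t6c.png',cv2.resize(im[185:255,160:270,::-1],None,fx=5,fy=5,interpolation=2))"
```

```text
t 9.2 tool stand xy mm [  0.3 285.9] z 4.2 yaw rel stand 0.01 F [ 0.  -0.1  0.2] w 1.0
```

View pics/t6c.png

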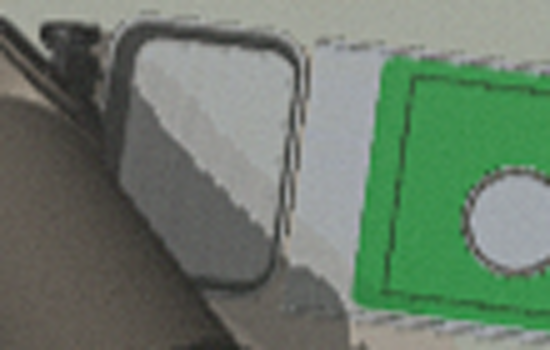

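>>> drive_tool(series=[[-0.2,0,0,0,-1],[-0.2,0,0,0,-1],[0,0,0,0,-1]])

```text
t: 9.55
eef_pos: [0.552, 0.1761, 0.0044]
tool_rot: [0.0, 0.753, 0.658, -0.0]
contact_force: [0.8, 0.4, -0.5]
gripper_width: 1.0
grasp_force: 0.2
```

>>> drive_tool(series=[[-0.2,0,0,0,-1],[0,0,0,0,-1]])

```text
t: 9.75
eef_pos: [0.5517, 0.1742, 0.0044]
tool_rot: [0.0, 0.753, 0.659, -0.0]
contact_force: [0.3, -0.0, -0.3]
gripper_width: 1.003
grasp_force: 0.3
```

```bash
python3 -c "
from h import *
tool()"
```

```text
t 9.75 tool stand xy mm [  0.4 280.3] z 4.4 yaw rel stand 0.03 F [ 0.3 -0.  -0.3] w 1.0
```

>>> drive_tool(series=[[-0.2,0,0,0,-1],[0,0,0,0,-1]])

```text
t: 9.95
eef_pos: [0.5514, 0.1738, 0.0045]
tool_rot: [-0.001, 0.752, 0.659, 0.001]
contact_force: [0.2, 4.0, -1.5]
gripper_width: 0.997
grasp_force: 2.2
```

>>> drive_tool(series=[[-0.2,0,0,0,-1],[0,0,0,0,-1]])

```text
t: 10.15
eef_pos: [0.5514, 0.1737, 0.0048]
tool_rot: [-0.001, 0.752, 0.659, 0.002]
contact_force: [0.3, 7.7, -1.7]
gripper_width: 1.0
grasp_force: 4.2
```

>>> drive_tool(series=[[-0.1,0,0,0,-1],[0,0,0,0,-1]])

```text
t: 10.35
eef_pos: [0.5514, 0.1737, 0.005]
tool_rot: [-0.001, 0.752, 0.66, 0.003]
contact_force: [0.3, 10.5, -1.7]
gripper_width: 0.995
grasp_force: 5.0
```

>>> drive_tool(series=[[0.5,0,0,0,-1],[2,0,0,0,-1],[1,0,-4,0,-1],[0,0,-5,0,-1],[-2,0,-4.5,0,-1],[-4,0,-3,0,-1],[-4.8,0,0,0,-1],[-4.8,0,0,0,-1]])

```text
t: 11.15
eef_pos: [0.5351, 0.0472, 0.1707]
tool_rot: [0.001, 0.753, 0.659, 0.0]
contact_force: [0.7, -1.2, 0.3]
gripper_width: 0.995
grasp_force: 0.0
```

>>> drive_tool(series=[[-4.8,0,0,0,-1],[-4.8,0,0,0,-1],[-4.8,0,0,0,-1],[-4.8,0,0,0,-1],[-4.8,0,0,0,-1],[-4.6,0,0,0,-1],[-3,0,0,0,-1],[0,0,0,0,-1]])

```text
t: 11.95
eef_pos: [0.4903, -0.2704, 0.1689]
tool_rot: [0.0, 0.756, 0.655, -0.002]
contact_force: [0.6, 0.3, 0.2]
gripper_width: 0.999
grasp_force: 0.0
```

```bash
python3 -c "
from h import *
tool(); out,i=look(); print(*[(k,st(v)) for k,v in out.items()])
im=i['top'];cv2.imwrite('pics/t7.png',im[:,:,::-1]);cv2.imwrite('pics/s7.png',i['scene'][:,:,::-1])
cv2.imwrite('pics/t7c.png',np.vstack([cv2.resize(im[180:260,160:320,::-1],None,fx=3.75,fy=3.75,interpolation=2),cv2.resize(i['scene'][185:265,220:380,::-1],None,fx=3.75,fy=3.75,interpolation=2)]))"
```

```text
t 11.95 tool stand xy mm [  -1.3 -168.5] z 168.9 yaw rel stand -0.51 F [0.6 0.3 0.2] w 1.0
tray ['top', 'scene'] [0.5435 0.0969] yaw -7.41 rms px 0.62
tray ['top'] [0.5436 0.0986] yaw -7.51 rms px 0.6
tray ['scene'] [0.5436 0.0958] yaw -7.47 rms px 0.48
board ['top', 'scene'] [ 0.5124 -0.1185] yaw -7.78 rms px 0.68
board ['top'] [ 0.5121 -0.1177] yaw -7.88 rms px 0.23
board ['scene'] [ 0.5131 -0.121 ] yaw -7.3 rms px 0.86
stand ['top', 'scene'] [ 0.5127 -0.1035] yaw -7.45 rms px 1.62
stand ['top'] [ 0.5145 -0.105 ] yaw -7.01 rms px 0.3
stand ['scene'] [ 0.5078 -0.0956] yaw -7.31 rms px 1.71
('tray', array([  2.6, 202.5])) ('board', array([  0.4, -15.1])) ('stand', array([-1.3, -0.1]))
```

View pics/t7c.png

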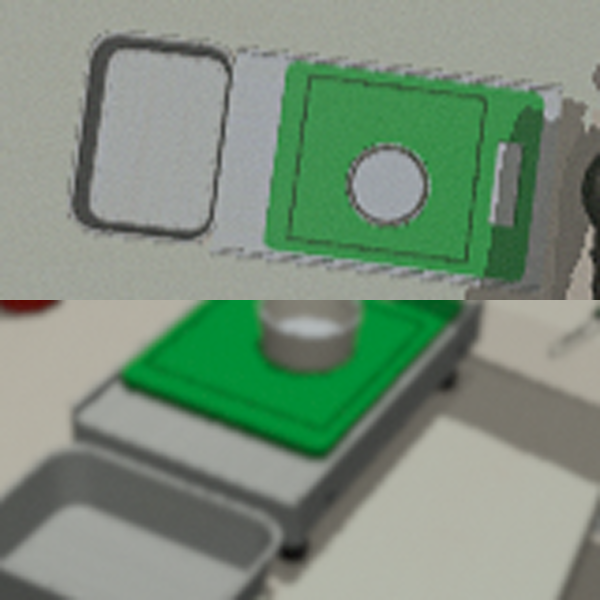

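Snug and square: in the top view the tray's rim meets the apron along x≈(230,50)–(213,240), though it may sit 2 mm toward +x. I'll compare averaged edge profiles of tray and stand.

```bash
python3 - <<'E'
from h import *
Sx=np.array([.514,-.1035])
def prof(im,n,z,ya,yb,yaw=-7.65):
    c,s=np.cos(np.radians(yaw)),np.sin(np.radians(yaw)); u=np.arange(-.12,.1201,.002)
    acc=[]
    for y in np.linspace(ya,yb,25):
        P=np.c_[Sx[0]+c*u-s*y,Sx[1]+s*u+c*y,np.full(len(u),z)]
        q=proj(n,P).astype(np.float32); acc.append(cv2.remap(cv2.cvtColor(im,6),q[:,0].reshape(1,-1),q[:,1].reshape(1,-1),1)[0])
    return u*1000,np.mean(acc,0)
t0=cv2.imread('pics/top0.png');t7=cv2.imread('pics/t7.png')
for nm,im,z,a,b in(('stand front',t0,.073,.10,.135),('stand mid',t0,.073,-.1,.09),('stand t7 front',t7,.073,.10,.135),('tray',t7,.048,.165,.245)):
    u,p=prof(im,'top',z,a,b); print(nm)
    m=(u<-70);print(' -', *[f'{int(a)}:{int(b)}' for a,b in zip(u[m],p[m])][5:])
    m=(u>70);print(' +', *[f'{int(a)}:{int(b)}' for a,b in zip(u[m],p[m])][:20])
E
```

```text
stand front
 - -109:153 -107:153 -105:153 -103:154 -101:154 -99:153 -97:153 -95:154 -93:154 -91:150 -89:143 -87:134 -85:136 -83:137 -81:146 -79:155 -77:155 -75:155 -73:156 -71:155
 + 70:155 72:155 74:156 76:156 78:153 80:147 82:136 84:132 86:141 88:143 90:152 92:155 94:154 96:154 98:154 100:154 102:154 104:154 106:154 108:153
stand mid
 - -109:153 -107:153 -105:153 -103:152 -101:153 -99:153 -97:153 -95:153 -93:153 -91:150 -89:146 -87:138 -85:135 -83:133 -81:131 -79:131 -77:113 -75:106 -73:104 -71:100
 + 70:91 72:98 74:106 76:108 78:112 80:118 82:125 84:130 86:141 88:144 90:150 92:154 94:153 96:153 98:154 100:154 102:154 104:153 106:153 108:154
stand t7 front
 - -109:159 -107:159 -105:159 -103:159 -101:159 -99:159 -97:160 -95:160 -93:160 -91:156 -89:149 -87:140 -85:141 -83:142 -81:151 -79:161 -77:162 -75:161 -73:161 -71:161
 + 70:161 72:161 74:162 76:162 78:159 80:153 82:141 84:137 86:147 88:150 90:158 92:161 94:160 96:159 98:160 100:161 102:160 104:160 106:160 108:160
tray
 - -109:160 -107:159 -105:159 -103:159 -101:159 -99:159 -97:160 -95:160 -93:160 -91:160 -89:158 -87:153 -85:143 -83:131 -81:109 -79:75 -77:66 -75:81 -73:107 -71:136
 + 70:157 72:148 74:131 76:99 78:73 80:69 82:74 84:91 86:116 88:141 90:148 92:152 94:160 96:161 98:160 100:160 102:160 104:160 106:160 108:159
```

The tray is about 2 mm toward +x of the stand's axis (edges −82/+86 against −89/+89). There is ample time, so I'll nudge it back from inside before the board moves.

>>> drive_tool(series=[[4.7,0,0,0,-1],[4.7,0,0,0,-1],[4.7,0,0,0,-1],[4.7,0,0,0,-1],[4.7,0,0,0,-1],[4.7,0,0,0,-1],[4.7,0,0,0,-1],[4.7,-0.5,0,0,-1]])

```text
t: 13.05
eef_pos: [0.538, 0.1125, 0.1696]
tool_rot: [0.0, 0.752, 0.659, 0.0]
contact_force: [0.3, -0.2, 0.2]
gripper_width: 1.003
grasp_force: 0.0
```

>>> drive_tool(series=[[0,-0.5,4,0,-1],[0,-0.5,4,0,-1],[0,-0.5,4,0,-1],[0,0,3,0,-1],[0,0,1.2,0,-1],[0,0,0,0,-1]])

```text
t: 13.65
eef_pos: [0.522, 0.1122, 0.0063]
tool_rot: [-0.001, 0.752, 0.659, -0.001]
contact_force: [-0.6, 0.2, 1.5]
gripper_width: 0.997
grasp_force: 0.0
```

```bash
python3 -c "
from h import *
tool();save('scene','s8')"
```

```text
t 13.65 tool stand xy mm [-20.8 214.8] z 6.3 yaw rel stand 0.12 F [-0.6  0.2  1.5] w 1.0
```

>>> drive_tool(series=[[-0.8,-0.3,0,0,-1],[0,-0.3,0,0,-1],[0,-0.2,0,0,-1],[0,-0.2,0,0,-1],[0,0,0,0,-1]])

```text
t: 14.2
eef_pos: [0.5121, 0.1052, 0.0077]
tool_rot: [0.0, 0.752, 0.659, 0.0]
contact_force: [-0.2, -0.5, -0.9]
gripper_width: 1.002
grasp_force: 0.0
```

```bash
python3 -c "
from h import *
tool(); a=cv2.imread('pics/s8.png');im=save('scene','s9')[:,:,::-1].copy()
print(shift(a,im,224,276,240,286), shift(a,im,262,290,225,260))"
```

```text
t 14.2 tool stand xy mm [-29.7 206.6] z 7.7 yaw rel stand 0.04 F [-0.2 -0.5 -0.9] w 1.0
(array([3.75 , 0.125]), 0.858) (array([ 5.5  , -0.625]), 0.954)
```

```bash
python3 -c "
from h import *
a=cv2.imread('pics/s8.png');b=cv2.imread('pics/s9.png');c=cv2.imread('pics/s7.png')
cv2.imwrite('pics/cmp.png',np.hstack([cv2.resize(x[210:300,210:300],None,fx=2.9,fy=4.5,interpolation=2) for x in(c,a,b)]))"
```

```text
(no output)
```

View pics/cmp.png

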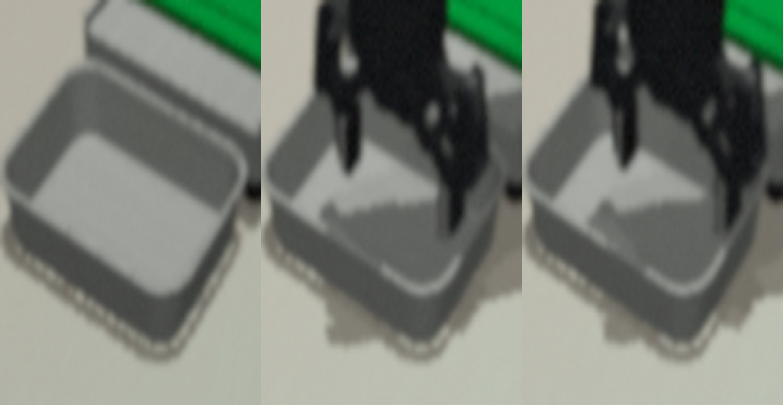

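The tray hasn't moved yet (its corners sit at the same pixels), and the −x finger is close to the wall. I'll push the last few mm.

>>> drive_tool(series=[[0,-0.1,0,0,-1],[0,-0.1,0,0,-1],[0,-0.1,0,0,-1],[0,0,0,0,-1]])

```text
t: 14.65
eef_pos: [0.509, 0.1055, 0.0073]
tool_rot: [-0.0, 0.752, 0.659, -0.0]
contact_force: [0.2, -0.3, -0.5]
gripper_width: 0.998
grasp_force: 0.0
```

```bash
python3 -c "
from h import *
tool(); a=cv2.imread('pics/s9.png');im=save('scene','s10')[:,:,::-1].copy()
print(shift(a,im,204,240,245,275), shift(a,im,245,272,270,296))"
```

```text
t 14.65 tool stand xy mm [-32.8 206.5] z 7.3 yaw rel stand 0.04 F [ 0.2 -0.3 -0.5] w 1.0
(array([0.125, 0.125]), 0.997) (array([0., 0.]), 0.998)
```

>>> drive_tool(series=[[0,-0.1,0,0,-1],[0,-0.1,0,0,-1],[0,0,0,0,-1]])

```text
t: 15.0
eef_pos: [0.5075, 0.1058, 0.0074]
tool_rot: [0.0, 0.753, 0.659, 0.0]
contact_force: [0.4, -0.5, -1.1]
gripper_width: 0.994
grasp_force: 0.5
```

```bash
python3 -c "
from h import *
tool(); a=cv2.imread('pics/s9.png');im=save('scene','s11')[:,:,::-1].copy()
print(shift(a,im,204,240,245,275), shift(a,im,245,272,270,296))"
```

```text
t 15.0 tool stand xy mm [-34.3 206.5] z 7.4 yaw rel stand 0.03 F [ 0.4 -0.5 -1.1] w 0.99
(array([0.375, 0.25 ]), 0.994) (array([0.375, 0.25 ]), 0.994)
```

>>> drive_tool(series=[[0,-0.13,0,0,-1],[0,0,0,0,-1],[0,0.5,0,0,-1],[0,0.5,-3,0,-1],[0,1,-5,0,-1],[-3,1,-5,0,-1],[-4.8,0.5,-3,0,-1],[-4.8,0,0,0,-1]])

```text
t: 15.85
eef_pos: [0.5264, -0.0126, 0.1594]
tool_rot: [0.002, 0.752, 0.66, 0.003]
contact_force: [0.5, -1.1, 0.9]
gripper_width: 0.999
grasp_force: 0.0
```

>>> drive_tool(series=[[-4.8,0,0,0,-1],[-4.8,0,0,0,-1],[-4.8,0,0,0,-1],[-4.8,0,0,0,-1],[-4.8,0,0,0,-1],[-2,0,0,0,-1],[0,0,0,0,-1],[0,0,0,0,-1]])

```text
t: 16.65
eef_pos: [0.4884, -0.2702, 0.1548]
tool_rot: [-0.001, 0.753, 0.658, 0.0]
contact_force: [0.9, 0.3, 1.2]
gripper_width: 1.001
grasp_force: 0.0
```

```bash
python3 -c "
from h import *
tool(); out,i=look(('tray','board')); print(*[(k,st(v)) for k,v in out.items()])
a=cv2.imread('pics/s7.png');print(shift(a,i['scene'][:,:,::-1].copy(),204,240,245,275), shift(a,i['scene'][:,:,::-1].copy(),245,272,270,296))
cv2.imwrite('pics/s12.png',i['scene'][:,:,::-1]);cv2.imwrite('pics/t12.png',i['top'][:,:,::-1])"
```

```text
t 16.65 tool stand xy mm [  -3.2 -168.7] z 154.8 yaw rel stand 0.01 F [0.9 0.3 1.2] w 1.0
tray ['top', 'scene'] [0.5405 0.0979] yaw -7.36 rms px 0.61
tray ['top'] [0.5411 0.0992] yaw -6.85 rms px 0.4
tray ['scene'] [0.5403 0.0968] yaw -7.34 rms px 0.6
board ['top', 'scene'] [ 0.5124 -0.1186] yaw -7.8 rms px 0.69
board ['top'] [ 0.5121 -0.1179] yaw -7.86 rms px 0.29
board ['scene'] [ 0.5132 -0.1211] yaw -7.45 rms px 0.86
('tray', array([ -0.6, 203.1])) ('board', array([  0.5, -15.2]))
(array([0.875, 0.375]), 0.998) (array([0.875, 0.5  ]), 0.997)
```

Tray is now in line (−0.6 mm), square and snug. Next the board: lower behind it, then push.

>>> drive_tool(series=[[0,0.3,4,0,-1],[0,0,4,0,-1],[0,0,1.75,0,-1],[0,0,0,0,-1],[0,0,0,0,-1]])

```text
t: 17.35
eef_pos: [0.4922, -0.2703, 0.0581]
tool_rot: [0.0, 0.752, 0.659, 0.0]
contact_force: [0.5, -0.7, 0.6]
gripper_width: 1.003
grasp_force: 0.0
```

```bash
python3 -c "
from h import *
tool()"
```

```text
t 17.35 tool stand xy mm [   0.6 -168.2] z 58.1 yaw rel stand 0.12 F [ 0.5 -0.7  0.6] w 1.0
```

>>> drive_tool(series=[[1.2,0,0,0,-1],[1.0,0,0,0,-1],[0.5,0,0,0,-1],[0.5,0,0,0,-1],[0.5,0,0,0,-1],[0.5,0,0,0,-1],[0.3,0,0,0,-1],[0,0,0,0,-1]])

```text
t: 18.15
eef_pos: [0.4976, -0.226, 0.0575]
tool_rot: [-0.0, 0.752, 0.659, 0.0]
contact_force: [0.1, 0.1, 0.4]
gripper_width: 0.999
grasp_force: 0.0
```

```bash
python3 -c "
from h import *
tool(); out,i=look(('board',)); print(*[(k,st(v)) for k,v in out.items()])
for r in imaging.cut_out('ramekin','top')[:2]: print(r['centre'],st(pix2plane('top',r['centre'],.09)[0]))
im=i['scene'];cv2.imwrite('pics/s13c.png',cv2.resize(im[140:270,210:380,::-1],None,fx=4,fy=4,interpolation=2))"
```

```text
t 18.15 tool stand xy mm [   0.  -123.6] z 57.5 yaw rel stand 0.07 F [0.1 0.1 0.4] w 1.0
board ['top', 'scene'] [ 0.5128 -0.1168] yaw -7.64 rms px 0.96
board ['top'] [ 0.513  -0.1143] yaw -7.56 rms px 0.74
board ['scene'] [ 0.5129 -0.1208] yaw -7.41 rms px 0.89
('board', array([  0.6, -13.4]))
[330.2, 201.5] [  97.5 -200.4]
[263.9, 229.9] [-16.7  -5.2]
```

View pics/s13c.png

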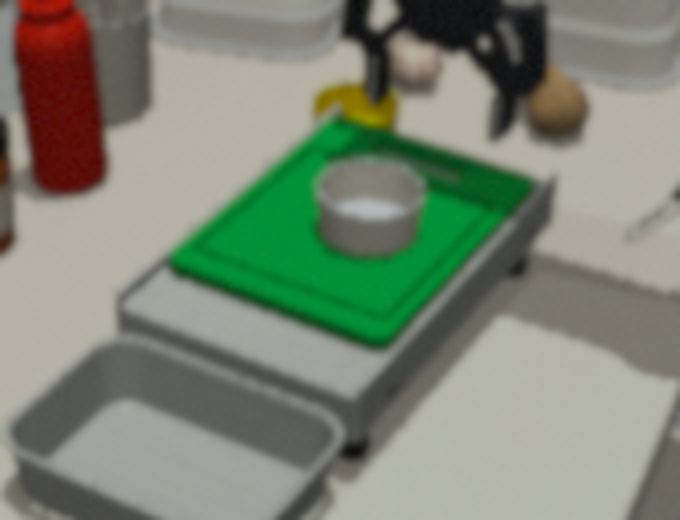

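The picture shows the board unmoved, with the fingertips at crop (375,97) and (500,135) apparently above the board's rear. I'll check the tips' height by projecting.

```bash
python3 -c "
from h import *
c,s=np.cos(YAW),np.sin(YAW)
for z in(.06,.07,.08,.09):
  for x in(-.047,.047):
    y=-.1236; print(z,x,(proj('scene',[[S[0]+c*x-s*y,S[1]+s*x+c*y,z]])[0]-[210,140])*4)
y=-.125
print('board rear corners',[(proj('scene',[[S[0]+c*x-s*y,S[1]+s*x+c*y,.076]])[0]-[210,140])*4 for x in(-.08,.08)])
"
```

```text
0.06 -0.047 [491.07200206 182.10670333]
0.06 0.047 [372.17800025 143.28724532]
0.07 -0.047 [492.31983564 169.83363825]
0.07 0.047 [372.88986223 131.23369549]
0.08 -0.047 [493.57451858 157.45582032]
0.08 0.047 [373.60552077 119.08171844]
0.09 -0.047 [494.83603321 144.9724322 ]
0.09 0.047 [374.3249663  106.83059907]
board rear corners [array([537.68601206, 175.61052008]), array([333.95112341, 110.22486709])]
```

```bash
python3 -c "
from h import *
c,s=np.cos(YAW),np.sin(YAW)
for z in(.005,.02,.03,.045):
  for x in(-.047,.047):
    X=.0142+x;y=.2545; print(z,x,(proj('scene',[[S[0]+c*X-s*y,S[1]+s*X+c*y,z]])[0]-[180,200])*4)
"
```

```text
0.005 -0.047 [286.88507186 314.21041065]
0.005 0.047 [155.17304492 252.61197901]
0.02 -0.047 [286.59319057 294.82056127]
0.02 0.047 [153.82572045 233.45263488]
0.03 -0.047 [286.39682769 281.70106999]
0.03 0.047 [152.91884004 220.50036526]
0.045 -0.047 [286.09961158 261.72717009]
0.045 0.047 [151.54544552 200.79839694]
```

The tips really stand about 38 mm above TCP height when fully open; the tray view agrees (z≈42 at TCP 6). I'll back off and lower so the tips are near 71 mm.

>>> drive_tool(series=[[-2.5,0,0,0,-1],[-2.2,0,0,0,-1],[0,0,1.5,0,-1],[0,0,0.9,0,-1],[0,0,0,0,-1],[0,0,0,0,-1]])

```text
t: 18.9
eef_pos: [0.4913, -0.2718, 0.0331]
tool_rot: [-0.001, 0.752, 0.659, 0.0]
contact_force: [0.2, -0.3, -0.1]
gripper_width: 1.004
grasp_force: 0.0
```

```bash
python3 -c "
from h import *
tool(); im=save('scene','s14');cv2.imwrite('pics/s14c.png',cv2.resize(im[140:220,270:370,::-1],None,fx=6,fy=6,interpolation=2))
c,s=np.cos(YAW),np.sin(YAW)
for z in(.06,.07,.08):
  for x in(-.047,.047):
    y=-.170; print(z,x,(proj('scene',[[S[0]+c*x-s*y,S[1]+s*x+c*y,z]])[0]-[270,140])*6)
"
```

```text
t 18.9 tool stand xy mm [-1.000e-01 -1.698e+02] z 33.1 yaw rel stand 0.12 F [ 0.2 -0.3 -0.1] w 1.0
0.06 -0.047 [419.1832224  229.53398522]
0.06 0.047 [244.15493555 174.05800982]
0.07 -0.047 [421.1670351  211.42960031]
0.07 0.047 [245.37097496 156.27524225]
0.08 -0.047 [423.16106853 193.17665938]
0.08 0.047 [246.59309012 138.35261877]
```

View pics/s14c.png

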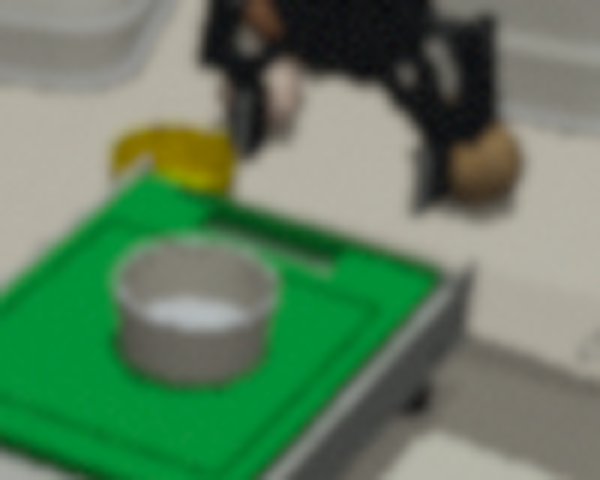

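The tips at crop (240,155) and (425,210) project to z≈70 mm, which is board height. I'll push.

>>> drive_tool(series=[[1.2,0,0,0,-1],[1.0,0,0,0,-1],[0.5,0,0,0,-1],[0.5,0,0,0,-1],[0.5,0,0,0,-1],[0.5,0,0,0,-1],[0.5,0,0,0,-1],[0,0,0,0,-1]])

```text
t: 19.75
eef_pos: [0.4977, -0.2259, 0.0336]
tool_rot: [0.0, 0.752, 0.659, 0.0]
contact_force: [1.1, -0.4, 0.6]
gripper_width: 1.001
grasp_force: 0.0
```

```bash
python3 -c "
from h import *
tool(); out,i=look(('board',)); print(*[(k,st(v)) for k,v in out.items()])
for r in imaging.cut_out('ramekin','top')[:2]: print(r['centre'],st(pix2plane('top',r['centre'],.09)[0]))"
```

```text
t 19.75 tool stand xy mm [ 1.000e-01 -1.235e+02] z 33.6 yaw rel stand 0.06 F [ 1.1 -0.4  0.6] w 1.0
board ['top', 'scene'] [ 0.5137 -0.1064] yaw -7.46 rms px 0.73
board ['top'] [ 0.5136 -0.1048] yaw -7.44 rms px 0.37
board ['scene'] [ 0.5143 -0.1098] yaw -7.37 rms px 0.72
('board', array([ 0.1, -2.9]))
[264.5, 227.5] [-9.  -6.2]
[330.2, 200.9] [  99.4 -200.2]
```

>>> drive_tool(series=[[0.4,0,0,0,-1],[0.6,0,0,0,-1],[0.7,0,0,0,-1],[0.7,0,0,0,-1],[0.7,0,0,0,-1],[0.7,0,0,0,-1],[0.6,0,0,0,-1],[0.4,0,0,0,-1]])

```text
t: 20.7
eef_pos: [0.5039, -0.178, 0.0335]
tool_rot: [-0.0, 0.752, 0.659, 0.0]
contact_force: [0.6, -1.4, -0.6]
gripper_width: 1.002
grasp_force: 0.9
```

>>> drive_tool(series=[[0.4,0,0,0,-1],[0.6,0,0,0,-1],[0.7,0,0,0,-1],[0.7,0,0,0,-1],[0.6,0,0,0,-1],[0.4,0,0,0,-1],[0.2,0,0,0,-1],[0,0,0,0,-1]])

```text
t: 21.5
eef_pos: [0.5088, -0.1426, 0.0336]
tool_rot: [-0.0, 0.752, 0.659, 0.0]
contact_force: [0.1, 0.1, -0.1]
gripper_width: 1.001
grasp_force: 0.0
```

```bash
python3 -c "
from h import *
tool(); out,i=look(('board','tray')); print(*[(k,st(v)) for k,v in out.items()])
for r in imaging.cut_out('ramekin','top')[:2]: print(r['centre'],st(pix2plane('top',r['centre'],.09)[0]))"
```

```text
t 21.5 tool stand xy mm [  0.1 -39.5] z 33.6 yaw rel stand 0.06 F [ 0.1  0.1 -0.1] w 1.0
board ['top', 'scene'] [ 0.5247 -0.023 ] yaw -7.36 rms px 0.76
board ['top'] [ 0.5249 -0.0213] yaw -7.88 rms px 0.72
board ['scene'] [ 0.5248 -0.0243] yaw -6.9 rms px 0.58
tray ['top', 'scene'] [0.5404 0.0995] yaw -8.12 rms px 5.14
tray ['top'] [0.5478 0.1463] yaw -6.46 rms px 7.16
tray ['scene'] [0.5399 0.0983] yaw -8.64 rms px 2.73
('board', array([-0.1, 81.2])) ('tray', array([ -0.8, 204.7]))
[329.9, 201.3] [  98.  -199.4]
[233.4, 226.5] [-18.1  90.5]
```

>>> drive_tool(series=[[0.3,0,0,0,-1],[0.4,0,0,0,-1],[0.3,0,0,0,-1],[0.2,0,0,0,-1],[0.1,0,0,0,-1],[0,0,0,0,-1],[0,0,0,0,-1]])

```text
t: 22.45
eef_pos: [0.5104, -0.13, 0.0335]
tool_rot: [-0.0, 0.752, 0.659, 0.0]
contact_force: [0.3, -1.4, 1.1]
gripper_width: 0.997
grasp_force: 0.5
```

```bash
python3 -c "
from h import *
tool(); out,i=look(('board',)); print(*[(k,st(v)) for k,v in out.items()])"
```

```text
t 22.45 tool stand xy mm [ -0.1 -26.8] z 33.5 yaw rel stand 0.05 F [ 0.3 -1.4  1.1] w 1.0
board ['top', 'scene'] [ 0.5265 -0.0104] yaw -7.14 rms px 0.77
board ['top'] [ 0.5267 -0.0087] yaw -7.5 rms px 0.76
board ['scene'] [ 0.5266 -0.0116] yaw -6.9 rms px 0.58
('board', array([ 0., 94.]))
```

At target (edge ≈ 204–205 mm). Backing off, lifting clear and checking.

>>> drive_tool(series=[[-0.5,0,0,0,-1],[-3,0,0,0,-1],[-4,0,-1,0,-1],[-4.5,0,-3,0,-1],[-4,0,-4,0,-1],[-3,0,-4,0,-1],[-1,0,-2,0,-1],[0,0,0,0,-1]])

```text
t: 23.35
eef_pos: [0.486, -0.3243, 0.17]
tool_rot: [0.003, 0.754, 0.657, 0.001]
contact_force: [-0.5, 0.5, -0.5]
gripper_width: 1.0
grasp_force: 0.0
```

```bash
python3 -c "
from h import *
tool(); out,i=look(('board','tray')); print(*[(k,st(v)) for k,v in out.items()])
cv2.imwrite('pics/t20.png',i['top'][:,:,::-1]);cv2.imwrite('pics/s20.png',i['scene'][:,:,::-1])
for n in('top','scene'):
  for th in ['ramekin','red_bottle','tin','jar','potato']:
    for r in imaging.cut_out(th,n)[:2]: print(n,th,round(r['conf'],2),np.round(r['centre'],1),r['mask'].sum())
a=cv2.imread('pics/s12.png');b=i['scene'][:,:,::-1].copy();print(shift(a,b,204,240,245,275), shift(a,b,245,272,270,296))
ta=cv2.imread('pics/t12.png');print(shift(ta,i['top'][:,:,::-1].copy(),172,195,180,255))
"
```

```text
t 23.35 tool stand xy mm [   1.6 -222.6] z 170.0 yaw rel stand -0.21 F [-0.5  0.5 -0.5] w 1.0
board ['top', 'scene'] [ 0.5264 -0.011 ] yaw -7.27 rms px 0.5
board ['top'] [ 0.5263 -0.0106] yaw -7.32 rms px 0.18
board ['scene'] [ 0.5266 -0.0116] yaw -7.17 rms px 0.67
tray ['top', 'scene'] [0.5398 0.1028] yaw -8.89 rms px 4.32
tray ['top'] [0.5407 0.1096] yaw -14.86 rms px 4.71
tray ['scene'] [0.5396 0.1006] yaw -8.62 rms px 3.47
('board', array([-0. , 93.3])) ('tray', array([ -1.9, 207.9]))
top ramekin 0.93 [230.4 224.2] 371
top ramekin 0.55 [328.1 202.1] 320
top red_bottle 0.78 [290.  146.8] 404
top tin 0.6 [225.1 145.7] 482
top jar 0.75 [254.  142.1] 197
scene ramekin 0.97 [281.7 213.6] 632
scene ramekin 0.6 [302.5 166.8] 146
scene red_bottle 0.55 [220.7 162.3] 1030
scene red_bottle 0.36 [181.3 210.6] 889
scene tin 0.95 [180.7 211.9] 808
scene jar 0.73 [204.3 185.7] 532
scene potato 0.68 [347.1 166.8] 235
(array([0.125, 0.25 ]), 0.891) (array([-0.125,  0.   ]), 0.998)
(array([0., 0.]), 0.997)
```

```bash
python3 -c "
from h import *
print(hand_in())"
```

```text
the job is handed in; nothing more can be done
None
```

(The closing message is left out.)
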